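# Fit the amber filter and hold the sprung cover at its index

### The job

Set the loose amber filter plate down over the two locating pins on the cover of the viewing box until it lies flush, and let go of it while the cover is still shut. Then lift the cover with the filter on it against its spring until the brass pin on its left edge is level with the brass index tongue on the quadrant, without swinging it well past the index (the interlock would put out the lamp) and without pushing the other things on the bench about. Finish while still holding the cover there, so that I can work underneath it: do not let go.

Things in the scene. Friction and masses are not known exactly. Their poses are not given: they have to be found in the camera images.
- viewer: The blue-light viewing box: white, 222 x 230 mm, 76 mm high to the top of its shut cover, fixed. Origin: centre of its underside; x from its front (handle, panel) to its rear (hinge), y to its left, z up. An upright aluminium quadrant (sector plate, radius 118 mm about the hinge, rising 106 mm above the hinge line) stands on its left side, 118 to 121 mm from the middle.
- hinge (a point): Middle of the cover's hinge line, at the rear of the box, 98 mm behind the box's origin and 71 mm above the bench. The line runs along the box's y.
- cover_part (a joint): Angle of the cover in rad: 0 shut (level), growing as the front edge rises, up to 1.2. A spring drives it shut: 0.48 N m when shut plus 0.6 N m per rad, besides the weight of cover (0.45 kg) and filter. Lifting at the handle takes about 6 to 9 N. It falls shut if let go.
- cover_seat (a point): On the cover's top face, midway between its two steel locating pins (78 mm either side along y, 8 mm thick, 13 mm high, tapered ends). Axes as the box's, tilting with the cover: z is its normal. The cover is an open white frame, 196 (x) x 206 (y) x 10 mm; the seat is 85 mm in front of the hinge line.
- cover_bar (a point): Middle of the cover's handle: a round steel rod, 12 mm thick, lying along y near the front edge, on two black posts 104 mm apart, its axis 34 mm above the cover's top face and, when shut, 178 mm in front of and 39 mm above the hinge line. Axes as cover_seat.
- cover_pointer (a point): The pointer: a brass pin, 6 mm thick, out of the left edge of the cover, pointing left just outside the quadrant's curved rim; 126 mm from the hinge line. Its axes tilt with the cover.
- index_part (a joint): Angle on the quadrant, in rad, at which the index has been clamped (same zero and sense as the cover's angle): the cover belongs at this angle. It differs from time to time, 0.36 to 0.66, and is not to be moved.
- index_mark (a point): Where the pointer must come: the point of the index, a black clamp shoe with steel thumbscrew on the quadrant's rim and a brass tongue, 5 mm thick, jutting outwards. Origin 126 mm from the hinge line; its x axis runs along the tongue towards the hinge, its z is the direction in which the cover opens.
- filter_grip (a point): Centre of the black bar (10 wide, 14 high, along the plate's y, 110 mm clear between its posts) on the loose amber filter plate, 36 mm above its underside. Plate: metal frame 112 (x) x 182 (y) x 5 mm, 0.2 kg, amber pane; holes 78 mm either side along y, one round 10 mm, one a slot 10 (x) x 12 (y) mm; fits either way round. It lies left or right of the box.
- sample_jar: Bystander: clear sample jar, 46 mm wide and 80 mm high, left of the box. Origin under its centre.
- fluted_cup: Bystander: fluted plastic cup, 47 mm wide and 58 mm high, left behind the box. Origin under its centre.
- weigh_cup: Bystander: small clear weighing cup, 46 mm wide and 28 mm high, right of the box. Origin under its centre.

How it is judged:
By the outcome, as a careful person would: the job done as asked, in the order asked, and still so for the second after the job is handed in, while the arm keeps its last pose, push and grip.
It also fails if it takes over 61 s, if anything falls off the work surface, if the arm or the gripper's body presses on something with over 40 N, if the wrist force passes 120 N, or if a joint passes its speed limit or range.

### The arm

A 7-joint arm with a two-finger parallel gripper is mounted at the origin on a cart in front of the work surface, level with it; the furniture and walls round the work are solid. World frame = base frame: x ahead of the robot, y to its left, z up, the work surface at z = 0. Lengths are in m, angles in rad, forces in N, time in s.
With the tool pointing down it reaches from about 0.4 to 0.85 m from the base axis. Payload 10.4 kg.
Tool frame: the origin (TCP) lies where the fingers leave the gripper's body, on its centre line; the fingertips stand 73 mm ahead of it and the grasp point (between the pads) lies 54 mm ahead of it; z points along the fingers, x is the direction in which the jaws open and shut, and the axes are right-handed (so a half turn about z gives the same grasp; the last joint's range is limited). The gripper opens to 85 mm and grips with 20 to 120 N. Pads are 22 mm wide; open, the fingers measure 114 mm over their backs; the gripper's body (76 mm by 85 mm) begins 54 mm behind the grasp point. The pads swing forward as they close: fully open they stand 13 mm farther back than shut.
Start: joints at [-1.257, 0.332, -0.065, 1.46, 0.022, 1.35, -0.088], TCP at [0.207, 0.59, 0.304] pointing down, gripper open.
Joint ranges: [-2.6, 2.6], [-0.5, 2.12], [-1.47, 1.34], [0.16, 2.42], [-1.27, 4.41], [0.06, 2.06], [-2.6, 2.6]. Speed limits (rad/s): [2.22, 2.22, 2.79, 2.79, 3.14, 3.14, 3.14].

### API

Orientations are given as a 3x3 rotation matrix whose columns are the frame's x, y, z axes.
In Python, from cell import r gives the robot as it stands. The module is installed in compiled form; this text tells all that it offers.
- The arm moves only by the tool drive_tool, never from a script. Its argument "deltas" is a list of rows, each a list of 6 numbers: the shift along the tool's x, y, z in mm, then the turn, a rotation vector about the tool's x, y, z in rad. A call has 1 to 12 rows; each row shifts and turns the commanded pose from where the row before left it, along the tool's axes as they then stand; what a row does not reach is not made up. A row lasts 1/10 s, in which the tool goes at most 50 mm and 8.59 degrees, less where a joint would pass 70% of its speed; a pose out of reach is approached as far as the arm can. A call is refused whole if a number of a shift passes 50 or a number of a turn 0.15, either way. A call with a gripper value outside its range is refused whole. "jaw" is the opening, from 0 (shut) to 1 (fully open), set as the call begins (left out, the last holds). The fingers move at their own pace and stop on an object; "newtons" is the grip in N (left out, the last holds). Time passes only in rows, so rows that do not move let the fingers close. It gives the time, the measured TCP pose, the force and the opening at its end, in the units of the state.
- r.get_state(): the state, without advancing time (a new reading comes with each control period).
- r.camera(name): name is "side" or "top"; returns (picture, depth): 384x512x3 uint8, blue, green, red; 384x512 float32, m along the optical axis (not along the pixel's ray), 0 where there is no reading.
- r.camera_params(name): a dict with "fx", "fy", "cx", "cy" (pixels), "origin" and "orientation" of the camera in the world. Camera axes: x right, y down, z forward; pixel columns grow to the right and rows downward; lengths in m; the calibration is good to about 2 mm. A picture is of the moment at which its call begins. camera_params takes no time and is no camera call.
- r.job_done(): hands the job in, once; it reports no verdict.
Trained networks look in the newest picture that a camera, given by its name, has taken for a name from the list of things; names that differ only in an ending like _2 or _b are one class to them, and where a whole thing is asked for, a point or a joint stands for the part that bears it (a point fixed in the world has none). Each returns a list of dicts, best first, with "score" (0 to 1); they miss things now and then, are a little off and sometimes report something else, mostly with a low value. They report only what shows in the picture. A call takes as long as a camera call.
- r.cut_out(camera, label): "mask" (384x512 bool, what is visible of it) and "xy" ([column, row] as shares, 0 to 1, of the picture: columns of its width, rows of its height, amid what is visible of it).
- r.mark_of(camera, label): "xy" ([column, row] as shares, 0 to 1, of the picture: columns of its width, rows of its height: a listed point, or the origin of a listed thing).
The state is a dict: "time": time; "joint_positions": joint angles; "joint_vel": joint speeds; "joint_efforts": joint torques, N m; "position": TCP position; "tool_rot": TCP orientation; "force": force on the tool from outside, world axes, zero at the start; "wrist_torque": the same for the moment, N m; "finger_gap": finger opening in m.
Only numpy, scipy, OpenCV 4.12 (cv2) and the standard library are available. Lean on these libraries where they do the work, as an engineer would, in place of code of your own. Each camera call takes 0.05 s, during which the arm holds its last target.

## Working session

There is one attempt and no reset: what is moved stays moved. The work goes in short steps, Python scripts to look and compute and a tool call to move; the robot and the scene stay as the last step left them, time stands still between calls to the robot, and variables do not carry over. Pictures are saved under pics/ and viewed, and the job is handed in when it is done.

Besides the shell and the picture viewer there is one more tool, called by a JSON object that holds its "op" and its "data", one argument or row to a line. drive_tool: Moves the arm, as the interface text tells. Its arguments: {"type":"object","properties":{"deltas":{"type":"array"},"jaw":{"type":"number"},"newtons":{"type":"number"}},"required":["deltas"]}

```bash
mkdir -p pics; cat > h.py <<'E'
import numpy as np, cv2
from cell import r
def proj(cam,px,depth):
    p=r.camera_params(cam);R=np.array(p['orientation']);o=np.array(p['origin'])
    u,v=px
    return o+R@(np.array([(u-p['cx'])/p['fx'],(v-p['cy'])/p['fy'],1])*depth)
def pix(cam,P):
    p=r.camera_params(cam);R=np.array(p['orientation']);o=np.array(p['origin'])
    c=R.T@(np.array(P)-o);return np.array([p['fx']*c[0]/c[2]+p['cx'],p['fy']*c[1]/c[2]+p['cy']]),c[2]
def rayz(cam,px,z):
    o=proj(cam,px,0);d=proj(cam,px,1)-o
    return o+d*(z-o[2])/d[2]
E
python3 - <<'E'
from h import *
np.set_printoptions(precision=4,suppress=True)
s=r.get_state()
for k,v in s.items(): print(k,np.array(v))
for c in('side','top'):
    im,d=r.camera(c);cv2.imwrite(f'pics/{c}0.png',im);np.save(f'{c}0.npy',d)
    print(c,r.camera_params(c))
    for l in ['viewer','hinge','cover_seat','cover_bar','cover_pointer','index_mark','filter_grip','sample_jar','fluted_cup','weigh_cup']:
        for q in r.mark_of(c,l)[:2]:
            px=np.array(q['xy'])*[512,384];
            print(l,round(q['score'],2),px,proj(c,px,d[min(383,int(px[1])),min(511,int(px[0]))]))
print(r.get_state()['time'])
E
```

```text
time 0.0
joint_positions [-1.2566  0.3329 -0.0647  1.4609  0.0216  1.3499 -0.0885]
joint_vel [ 0.      0.0007  0.0013  0.0011 -0.0002 -0.0002 -0.001 ]
joint_efforts [ -0.0005 -62.545    0.0488 -39.1628   0.0164   0.0096  -0.    ]
position [0.2064 0.5896 0.3031]
tool_rot [[ 0.3304  0.9438 -0.0004]
 [ 0.9438 -0.3304 -0.0014]
 [-0.0015  0.0001 -1.    ]]
force [-0.158   0.6016  0.3857]
wrist_torque [0.046  0.0011 0.0112]
finger_gap 0.08580621073072627
side {'fx': 475.70123421527694, 'fy': 475.70123421527694, 'cx': 262.6403428967596, 'cy': 194.3213979998939, 'origin': array([ 0.098 , -1.278 ,  0.7148]), 'orientation': array([[ 0.9358, -0.1425,  0.3225],
       [-0.3524, -0.4133,  0.8397],
       [ 0.0136, -0.8994, -0.437 ]])}
viewer 0.67 [302.2848 187.008 ] [ 0.7112 -0.0345  0.0722]
hinge 0.62 [299.8784 189.0048] [ 0.6941 -0.053   0.0761]
cover_seat 0.92 [280.6784 192.192 ] [ 0.637  -0.0333  0.0649]
cover_seat 0.61 [303.104  187.8912] [ 0.7163 -0.0304  0.0665]
cover_bar 0.74 [253.5936 184.0128] [ 0.5417 -0.0452  0.1127]
cover_pointer 0.92 [252.7232 180.9024] [ 0.6318  0.2148 -0.0012]
cove
[... 414 characters left out ...]
array([ 0.4957, -0.0633,  1.2562]), 'orientation': array([[ 0.0251, -0.9966,  0.0784],
       [-0.9997, -0.0251,  0.0006],
       [ 0.0014, -0.0784, -0.9969]])}
viewer 0.71 [258.4064 181.7088] [ 0.6052 -0.0577  0.0666]
hinge 0.96 [258.2016 142.0032] [ 0.7089 -0.0545  0.0731]
cover_seat 0.43 [146.7904 177.4848] [0.6129 0.2452 0.0241]
cover_bar 0.72 [250.3168 207.5904] [ 0.5352 -0.0394  0.1194]
cover_pointer 0.76 [204.1856 187.5072] [ 0.5915  0.0918 -0.0002]
index_mark 0.5 [202.3936 181.9008] [0.6064 0.0966 0.0047]
filter_grip 0.95 [153.6    259.8912] [0.3932 0.2149 0.0341]
sample_jar 0.72 [149.4016 175.104 ] [0.6192 0.2375 0.0279]
fluted_cup 0.65 [168.4992 138.3936] [0.7253 0.195  0.0038]
1.1
```

```bash
python3 - <<'E'
import cv2
a=cv2.imread('pics/side0.png');b=cv2.imread('pics/top0.png')
cv2.imwrite('pics/s1.png',cv2.resize(a[100:320,130:400],None,fx=2.7,fy=2.7,interpolation=3))
cv2.imwrite('pics/t1.png',cv2.resize(b[100:320,100:370],None,fx=2.7,fy=2.7,interpolation=3))
E
```

```text
(no output)
```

View pics/s1.png

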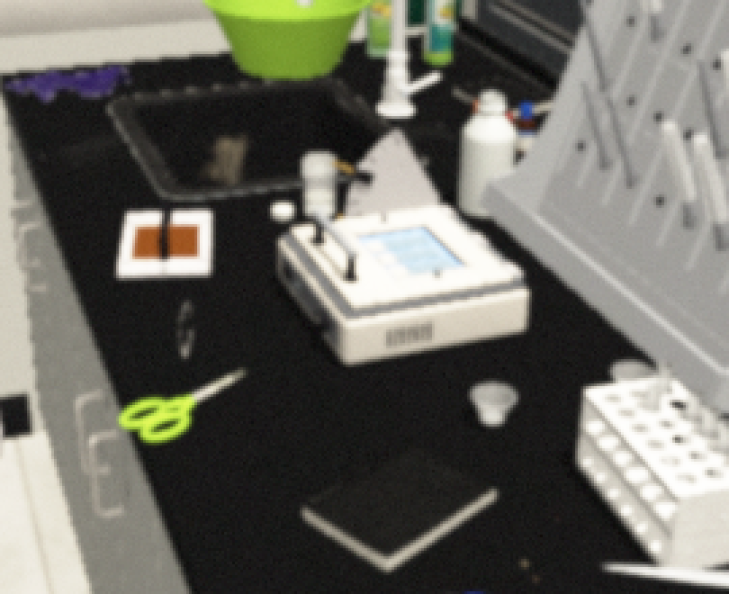

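View pics/t1.png

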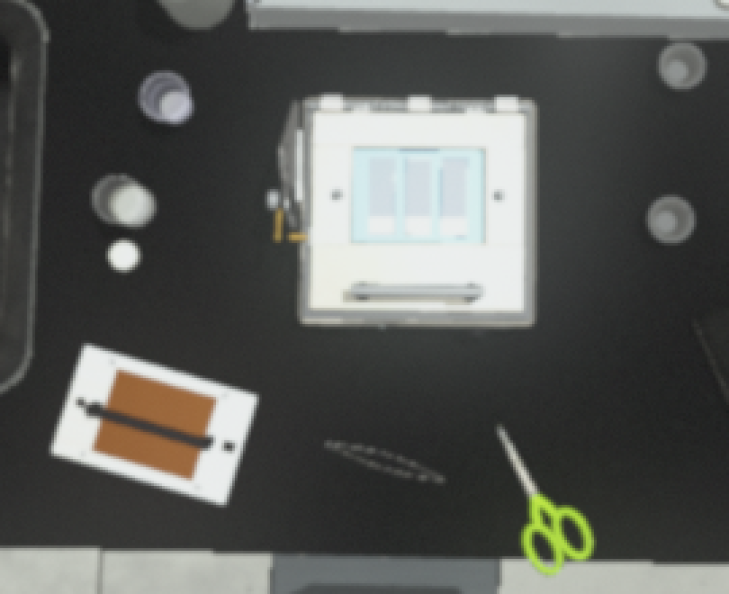

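View pics/top0.png

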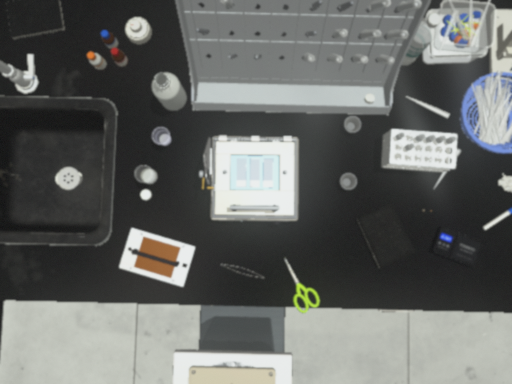

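View pics/side0.png

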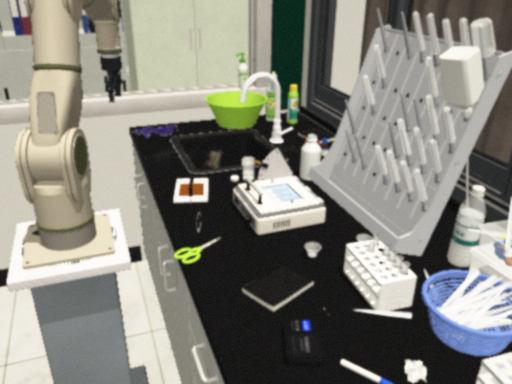

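The top view shows the box nearly square to the camera, with its pins at about (225,172) and (284,172). The filter lies front-left at about (157,257), and the index tongue is at about (203,183). The jar and cup are to the left. Next I'll measure these more precisely.

```bash
python3 - <<'E'
from h import *
np.set_printoptions(precision=4,suppress=True)
b=cv2.imread('pics/top0.png');d=np.load('top0.npy')
m=np.zeros((384,512),np.uint8)
w=(b.min(2)>150)|((b[:,:,2]>b[:,:,0]+50))
sub=np.zeros_like(w);sub[222:292,112:202]=1
m=(w&sub).astype(np.uint8)
cs,_=cv2.findContours(m,0,1);c=max(cs,key=cv2.contourArea)
(ctr,sz,ang)=cv2.minAreaRect(c);P=cv2.boxPoints((ctr,sz,ang))
W=np.array([rayz('top',p,0.005) for p in P]);print('plate',W,W.mean(0),[np.linalg.norm(W[i]-W[i-1]) for i in range(4)])
for i in range(4):
    e=W[i]-W[i-1];print(np.degrees(np.arctan2(e[1],e[0])),np.linalg.norm(e))
# dark bar of plate
q=np.array([[82,403],[229,446]])/2.7+100
H=[rayz('top',p,0.005) for p in q];print('holes',H,np.linalg.norm(H[0]-H[1]),(H[0]+H[1])/2,np.degrees(np.arctan2(*(H[0]-H[1])[1::-1])))
# bar cut
q=np.array([[337,195],[498,195]])/2.7+100
H=[rayz('top',p,0.084) for p in q];print('pins',H,np.linalg.norm(H[0]-H[1]),(H[0]+H[1])/2)
# white cover
sub[:]=0;sub[130:225,205:305]=1
m=(sub&(b.min(2)>200)).astype(np.uint8)
cs,_=cv2.findContours(m,0,1);c=max(cs,key=cv2.contourArea)
r_=cv2.minAreaRect(c);print(r_)
W=np.array([rayz('top',p,0.076) for p in cv2.boxPoints(r_)]);print(W)
o=np.vstack([cv2.resize(b[222:292,112:202],None,fx=8,fy=8,interpolation=cv2.INTER_CUBIC)]);cv2.imwrite('pics/plate.png',o)
cv2.imwrite('pics/box.png',cv2.resize(b[130:225,195:305],None,fx=6,fy=6,interpolation=cv2.INTER_CUBIC))
a=cv2.imread('pics/side0.png')
cv2.imwrite('pics/ind.png',cv2.resize(a[140:215,225:305],None,fx=8,fy=8,interpolation=cv2.INTER_CUBIC))
E
```

```text
plate [[0.368  0.3166 0.005 ]
 [0.4788 0.2887 0.005 ]
 [0.4305 0.1099 0.005 ]
 [0.3204 0.1389 0.005 ]] [0.3994 0.2135 0.005 ] [np.float64(0.18391736791691302), np.float64(0.1141713072096848), np.float64(0.1852060549083513), np.float64(0.1138029804850161)]
75.0011368524909 0.18391736791691302
-14.137527542995617 0.1141713072096848
-105.10906751777598 0.1852060549083513
165.21659227327925 0.1138029804850161
holes [array([0.4178, 0.2859, 0.005 ]), array([0.3786, 0.1363, 0.005 ])] 0.15457261014101936 [0.3982 0.2111 0.005 ] 75.33421677282445
pins [array([0.626 , 0.0296, 0.084 ]), array([ 0.6298, -0.1243,  0.084 ])] 0.1539222871902981 [ 0.6279 -0.0474  0.084 ]
((254.0, 174.99996948242188), (77.99998474121094, 77.99998474121094), -0.0)
[[ 0.5178  0.0521  0.076 ]
 [ 0.7214  0.0588  0.076 ]
 [ 0.7266 -0.1451  0.076 ]
 [ 0.5229 -0.1491  0.076 ]]
```

View pics/plate.png

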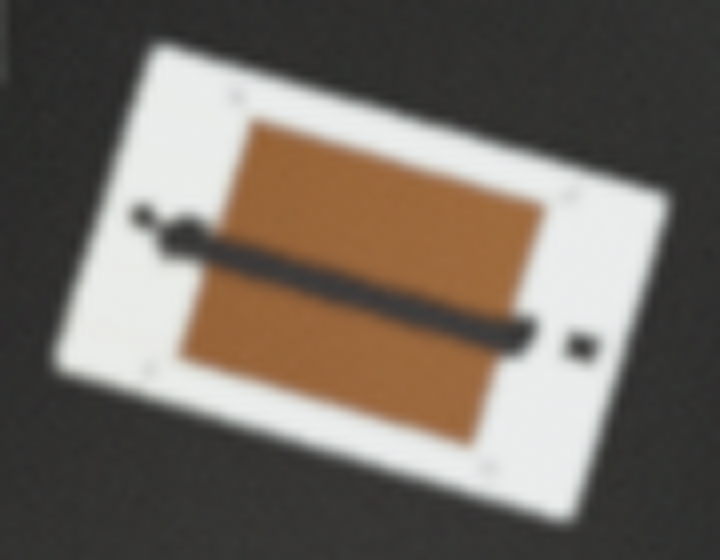

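View pics/box.png

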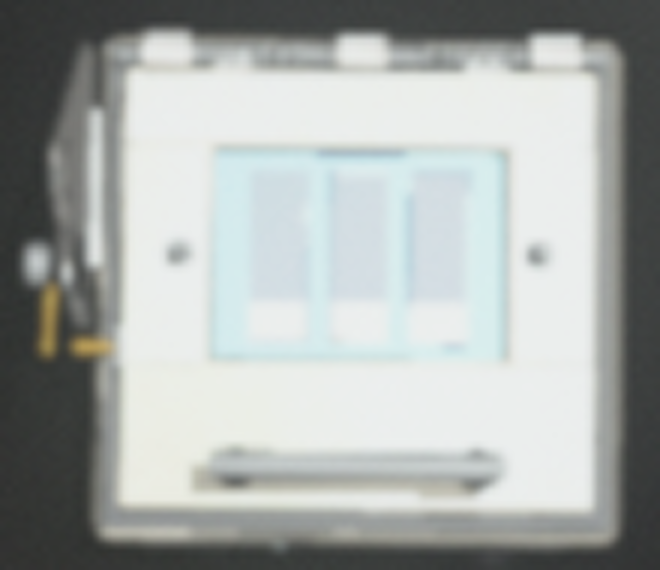

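View pics/ind.png

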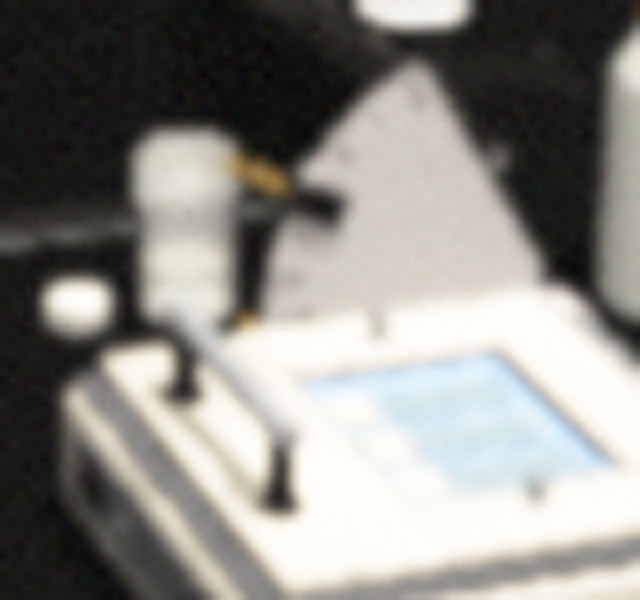

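```bash
cat >> h.py <<'E'
def blob(img,x0,y0,x1,y1,dark=True,thr=None):
    g=cv2.cvtColor(img,cv2.COLOR_BGR2GRAY).astype(float)[y0:y1,x0:x1]
    w=(np.median(g)-g) if dark else (g-np.median(g))
    w[w<(thr or 12)]=0
    yy,xx=np.mgrid[y0:y1,x0:x1]
    return np.array([(w*xx).sum(),(w*yy).sum()])/w.sum()
E
python3 - <<'E'
from h import *
np.set_printoptions(precision=4,suppress=True)
b=cv2.imread('pics/top0.png')
def z(p,s,o): return (np.array(p)+.5)/s-.5+np.array(o)
p1=blob(b,221,169,229,176);p2=blob(b,281,169,289,176);print(p1,p2)
H=[rayz('top',p,0.086) for p in(p1,p2)];d=H[0]-H[1];print('pins',*H,np.linalg.norm(d),'mid',(H[0]+H[1])/2,'yaw',np.arctan2(-d[0],d[1]))
h=[rayz('top',z(p,6,(195,130)),0.116) for p in((212,467),(503,467))];print('bar',*h,(h[0]+h[1])/2,np.linalg.norm(h[0]-h[1]))
h=[rayz('top',z(p,6,(195,130)),0.07) for p in((97,545),(620,540),(620,40))];print('corners',*h)
# plate by subpixel
e=[rayz('top',z(p,8,(112,222)),0.005) for p in((155,40),(672,193),(577,525),(50,372))]
print('plate',e,np.mean(e,0),[np.linalg.norm(e[i]-e[i-1]) for i in range(4)])
a1=e[0]-e[1];a2=e[3]-e[2];print(np.degrees(np.arctan2(a1[1],a1[0])),np.degrees(np.arctan2(a2[1],a2[0])))
h=[rayz('top',z(p,8,(112,222)),0.003) for p in((142,215),(581,347))];print('holes',(h[0]+h[1])/2,np.linalg.norm(h[0]-h[1]))
h=[rayz('top',z(p,8,(112,222)),0.043) for p in((190,238),(517,333))];print('bar',h,(h[0]+h[1])/2,np.linalg.norm(h[0]-h[1]),np.degrees(np.arctan2(*(h[0]-h[1])[1::-1])))
# box from pins
yaw=0.025;c,s=np.cos(yaw),np.sin(yaw);X=np.array([c,s,0]);Y=np.array([-s,c,0]);Z=np.array([0,0,1.])
seat=(H[0]+H[1])/2;seat[2]=.076
hinge=seat+85*X/1000;hinge[2]=.071;print('hinge',hinge,'handle',hinge-.178*X+.039*Z)
def onrim(t,y=.122,R=.126): return hinge+Y*y+R*(-np.cos(t)*X+np.sin(t)*Z)
for nm,P in [('pinL',seat+.078*Y+.013*Z),('ptr',onrim(0)),('handle',hinge-.178*X+.039*Z),('handleL',hinge-.178*X+.039*Z+.052*Y)]:
    for cam,sc,of in(('top',6,(195,130)),('side',8,(225,140))):
        q=pix(cam,P)[0];print(nm,cam,q,(q-of+.5)*sc-.5)
for t in np.arange(.36,.67,.06):
    for y in (.118,.135):
        print(round(t,2),y,*[((pix(cam,onrim(t,y))[0]-of+.5)*sc-.5).round() for cam,sc,of in(('top',6,(195,130)),('side',8,(225,140)))])
E
```

```text
[224.186  171.7645] [284.0416 172.168 ]
pins [0.6269 0.0311 0.086 ] [ 0.6297 -0.1232  0.086 ] 0.15425274535206138 mid [ 0.6283 -0.0461  0.086 ] yaw 0.018444116985074727
bar [0.5344 0.0115 0.116 ] [ 0.5375 -0.1095  0.116 ] [ 0.5359 -0.049   0.116 ] 0.12104031237617628
corners [0.5011 0.0632 0.07  ] [ 0.5089 -0.1625  0.07  ] [ 0.7274 -0.1585  0.07  ]
plate [array([0.4792, 0.2872, 0.005 ]), array([0.4318, 0.1091, 0.005 ]), array([0.3197, 0.1371, 0.005 ]), array([0.3664, 0.3175, 0.005 ])] [0.3993 0.2127 0.005 ] [np.float64(0.11681616727508773), np.float64(0.18432306979607127), np.float64(0.11552453328108743), np.float64(0.186266655499403)]
75.10076837473643 75.50196279849507
holes [0.3994 0.2139 0.003 ] 0.15642447032381707
bar [array([0.4151, 0.262 , 0.043 ]), array([0.3868, 0.1531, 0.043 ])] [0.4009 0.2076 0.043 ] 0.11246842954944526 75.43930449393957
hinge [ 0.7133 -0.0439  0.071 ] handle [ 0.5353 -0.0484  0.11  ]
pinL top [223.7543 171.8276] [175.0256 253.4655]
pinL side [270.136  177.7306] [364.5883 305.3449]
ptr top [207.2851 188.2706] [ 76.2103 352.1233]
ptr side [253.4413 179.39  ] [231.0307 318.6204]
handle top [253.9625 207.741 ] [356.2753 468.9462]
handle side [251.9648 185.532 ] [219.2183 367.7564]
handleL top [233.2331 207.7386] [231.8987 468.9318]
handleL side [246.0024 178.9475] [171.5194 315.0799]
0.36 0.118 [ 74. 325.] [254. 220.]
0.36 0.135 [ 33. 325.] [239. 205.]
0.42 0.118 [ 72. 316.] [260. 204.]
0.42 0.135 [ 31. 316.] [245. 189.]
0.48 0.118 [ 70. 307.] [268. 187.]
0.48 0.135 [ 29. 307.] [253. 172.]
0.54 0.118 [ 68. 296.] [277. 171.]
0.54 0.135 [ 27. 296.] [261. 156.]
0.6 0.118 [ 67. 285.] [286. 155.]
0.6 0.135 [ 25. 285.] [271. 141.]
0.66 0.118 [ 65. 272.] [296. 140.]
0.66 0.135 [ 23. 272.] [281. 125.]
```

```bash
cat >> h.py <<'E'
from scipy.spatial.transform import Rotation as Ro
np.set_printoptions(precision=4,suppress=True)
def down(ang,pitch=0.,yaw=0.):
    # tool pointing down, x axis at world angle ang
    x=np.array([np.cos(ang),np.sin(ang),0]);z=np.array([0,0,-1.]);return np.c_[x,np.cross(z,x),z]
def plan(target,Rt,n,start=None):
    s=r.get_state();p=np.array(s['position']) if start is None else start[0];R=np.array(s['tool_rot']) if start is None else start[1]
    rv=Ro.from_matrix(R.T@Rt).as_rotvec()/n;rv=rv.round(3)
    st=(np.array(target)-p)/n;rows=[]
    for i in range(n):
        sh=(R.T@((p+st*1)-p)*1000).round(1)
        rows.append([*sh.tolist(),*rv.tolist()]);p=p+st;R=R@Ro.from_rotvec(rv).as_matrix()
    print(rows);print('end',p);print(R)
    return p,R
E
python3 - <<'E'
from h import *
a=np.radians(-14.7)
plan([.40,.2135,.20],down(a),12)
E
```

```text
[[-24.3, 25.6, 8.7, -0.0, -0.0, 0.124], [-20.9, 28.4, 8.7, -0.0, -0.0, 0.124], [-17.3, 30.8, 8.7, -0.0, -0.0, 0.124], [-13.3, 32.7, 8.7, -0.0, -0.0, 0.124], [-9.2, 34.1, 8.7, -0.0, -0.0, 0.124], [-4.9, 34.9, 8.7, -0.0, -0.0, 0.124], [-0.5, 35.3, 8.7, -0.0, -0.0, 0.124], [3.8, 35.1, 8.7, -0.0, -0.0, 0.124], [8.1, 34.3, 8.7, -0.0, -0.0, 0.124], [12.3, 33.0, 8.7, -0.0, -0.0, 0.124], [16.3, 31.3, 8.7, -0.0, -0.0, 0.124], [20.1, 29.0, 8.7, -0.0, -0.0, 0.124]]
end [0.4    0.2135 0.2   ]
[[ 0.9679 -0.2512  0.    ]
 [-0.2512 -0.9679  0.0001]
 [ 0.     -0.0001 -1.    ]]
```

{"op": "drive_tool", "data": {
  "deltas": [
    [-24,26,9,0,0,0.124],
    [-21,28,9,0,0,0.124],
    [-17,31,9,0,0,0.124],
    [-13,33,9,0,0,0.124],
    [-9,34,9,0,0,0.124],
    [-5,35,9,0,0,0.124],
    [0,35,9,0,0,0.124],
    [4,35,9,0,0,0.124],
    [8,34,9,0,0,0.124],
    [12,33,9,0,0,0.124],
    [16,31,9,0,0,0.124],
    [20,29,9,0,0,0.124]
  ],
  "jaw": 1
}}

```text
time: 2.3
position: [0.401, 0.2138, 0.1958]
tool_rot: [[0.967, -0.256, 0.001], [-0.256, -0.967, 0.001], [0.0, -0.001, -1.0]]
force: [0.0, 0.9, 0.2]
finger_gap: 0.0855
```

{"op": "drive_tool", "data": {
  "deltas": [
    [-1,0,35,0,0,0],
    [0,0,35,0,0,0],
    [0,0,25,0,0,0],
    [0,0,13,0,0,0],
    [0,0,0,0,0,0]
  ]
}}

```text
time: 2.8
position: [0.3987, 0.2147, 0.0865]
tool_rot: [[0.968, -0.251, -0.002], [-0.251, -0.968, -0.002], [-0.002, 0.003, -1.0]]
force: [0.2, -0.6, 1.1]
finger_gap: 0.0853
```

{"op": "drive_tool", "data": {
  "deltas": [
    [0,0,0,0,0,0],
    [0,0,0,0,0,0],
    [0,0,0,0,0,0],
    [0,0,0,0,0,0],
    [0,0,0,0,0,0],
    [0,0,0,0,0,0],
    [0,0,0,0,0,0],
    [0,0,0,0,0,0]
  ],
  "jaw": 0,
  "newtons": 50
}}

```text
time: 3.6
position: [0.3999, 0.2155, 0.0884]
tool_rot: [[0.968, -0.252, 0.0], [-0.252, -0.968, 0.001], [0.0, -0.001, -1.0]]
force: [-2.3, 0.2, 6.5]
finger_gap: 0.0089
```

{"op": "drive_tool", "data": {
  "deltas": [
    [0,0,-10,0,0,0],
    [0,0,-30,0,0,0],
    [0,0,-40,0,0,0],
    [0,0,-40,0,0,0],
    [0,0,0,0,0,0]
  ]
}}

```text
time: 4.1
position: [0.4015, 0.2163, 0.2132]
tool_rot: [[0.968, -0.252, 0.006], [-0.252, -0.968, 0.006], [0.005, -0.007, -1.0]]
force: [0.6, 0.3, -1.9]
finger_gap: 0.0091
```

```bash
python3 - <<'E'
from h import *
s=r.get_state();print(s['position'],s['force'],s['wrist_torque'],s['finger_gap'])
t,_=r.camera('top');u,_=r.camera('side')
cv2.imwrite('pics/g1.png',np.hstack([cv2.resize(t[190:310,100:220],None,fx=3.3,fy=3.3),cv2.resize(u[90:210,130:250],None,fx=3.3,fy=3.3)]))
E
```

```text
[0.4015 0.2163 0.2132] [ 0.6114  0.3033 -1.8746] [-0.029   0.0109 -0.022 ] 0.009129578199793703
```

View pics/g1.png

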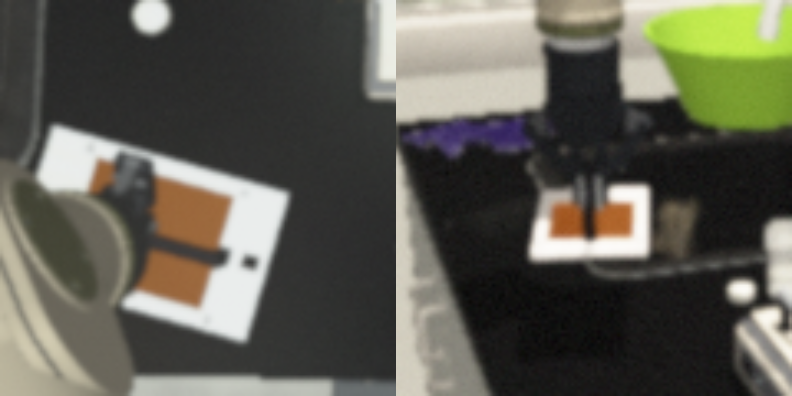

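```bash
python3 - <<'E'
from h import *
p=[np.array([.4005,.2158,.213]),np.array(r.get_state()['tool_rot'])]
q=plan([.4005,.2158,.30],p[1],3,p)
plan([.6283,-.0441,.29],down(.023),9,q)
E
```

```text
[[0.0, -0.0, -29.0, 0.0, 0.0, 0.0], [0.0, -0.0, -29.0, 0.0, 0.0, 0.0], [0.0, -0.0, -29.0, 0.0, 0.0, 0.0]]
end [0.4005 0.2158 0.3   ]
[[ 0.9679 -0.2512  0.0011]
 [-0.2512 -0.9679  0.0013]
 [ 0.0008 -0.0016 -1.    ]]
[[31.8, 21.6, 1.1, -0.0, -0.0, -0.031], [31.1, 22.6, 1.1, -0.0, -0.0, -0.031], [30.4, 23.5, 1.1, -0.0, -0.0, -0.031], [29.6, 24.5, 1.1, -0.0, -0.0, -0.031], [28.8, 25.4, 1.1, -0.0, -0.0, -0.031], [28.0, 26.2, 1.1, -0.0, -0.0, -0.031], [27.2, 27.1, 1.1, -0.0, -0.0, -0.031], [26.4, 27.9, 1.1, -0.0, -0.0, -0.031], [25.5, 28.7, 1.1, -0.0, -0.0, -0.031]]
end [ 0.6283 -0.0441  0.29  ]
[[ 0.9997  0.0251  0.0011]
 [ 0.0251 -0.9997  0.0013]
 [ 0.0012 -0.0013 -1.    ]]
```

{"op": "drive_tool", "data": {
  "deltas": [
    [0,0,-29,0,0,0],
    [0,0,-29,0,0,0],
    [0,0,-29,0,0,0],
    [32,22,1,0,0,-0.031],
    [31,23,1,0,0,-0.031],
    [30,24,1,0,0,-0.031],
    [30,24,1,0,0,-0.031],
    [29,25,1,0,0,-0.031],
    [28,26,1,0,0,-0.031],
    [27,27,1,0,0,-0.031],
    [26,28,1,0,0,-0.031],
    [25,29,1,0,0,-0.031]
  ]
}}

```text
time: 5.4
position: [0.6268, -0.0462, 0.2836]
tool_rot: [[1.0, 0.027, -0.003], [0.027, -1.0, -0.0], [-0.003, 0.0, -1.0]]
force: [1.2, 0.2, -0.4]
finger_gap: 0.0091
```

{"op": "drive_tool", "data": {
  "deltas": [
    [0,0,30,0,0,0],
    [0,0,30,0,0,0],
    [0,0,20,0,0,0],
    [0,0,0,0,0,0],
    [0,0,0,0,0,0]
  ]
}}

```text
time: 5.9
position: [0.6261, -0.0452, 0.2052]
tool_rot: [[1.0, 0.025, -0.002], [0.025, -1.0, -0.0], [-0.002, 0.0, -1.0]]
force: [0.0, 0.9, -1.7]
finger_gap: 0.0093
```

```bash
python3 - <<'E'
from h import *
s=r.get_state();print(s['position'],s['tool_rot'],s['force'],s['wrist_torque'],s['finger_gap'])
t,_=r.camera('top');u,_=r.camera('side')
cv2.imwrite('pics/top2.png',t);cv2.imwrite('pics/side2.png',u)
cv2.imwrite('pics/g2.png',np.hstack([cv2.resize(t[120:230,195:315],None,fx=3.3,fy=3.3),cv2.resize(u[110:220,220:340],None,fx=3.3,fy=3.3)]))
E
```

```text
[ 0.6261 -0.0452  0.2052] [[ 0.9997  0.0248 -0.002 ]
 [ 0.0248 -0.9997 -0.0005]
 [-0.002   0.0004 -1.    ]] [ 0.0031  0.8787 -1.705 ] [-0.0636 -0.0347 -0.0002] 0.009270215400960978
```

View pics/g2.png

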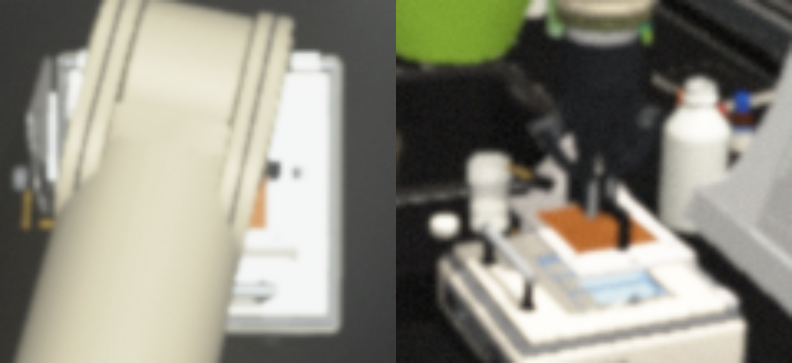

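```bash
python3 - <<'E'
from h import *
t=cv2.imread('pics/top2.png')
p=blob(t,282,169,289,177,thr=20);print(p)
H=rayz('top',p,.2052-.088+.003);print(H)
E=np.array([.6261,-.0452]);Y=np.array([-.025,1]);print('expected',E-.002*Y-.078*Y,'pinR est',np.array([.6283,-.0461])-.078*np.array([-.023,1]))
b=t
cv2.imwrite('pics/g3.png',np.hstack([cv2.resize(t[155:190,265:305],None,fx=10,fy=10,interpolation=2),cv2.resize(cv2.imread('pics/top0.png')[155:190,265:305],None,fx=10,fy=10,interpolation=2)]))
E
```

```text
[284.3686 171.9384]
[ 0.6264 -0.1222  0.1202]
expected [ 0.6281 -0.1252] pinR est [ 0.6301 -0.1241]
```

View pics/g3.png

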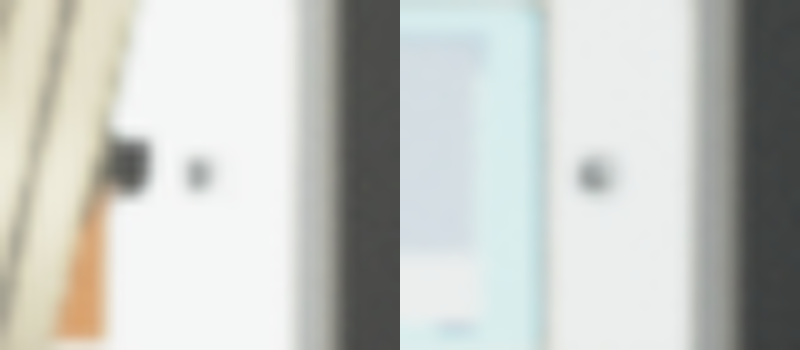

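{"op": "drive_tool", "data": {
  "deltas": [
    [1,-0.5,12,0,0,0],
    [1,-0.5,11,0,0,0],
    [0,0,0,0,0,0],
    [0,0,0,0,0,0]
  ]
}}

```text
time: 6.4
position: [0.6283, -0.044, 0.1824]
tool_rot: [[1.0, 0.025, -0.001], [0.025, -1.0, -0.0], [-0.001, 0.0, -1.0]]
force: [-0.1, 0.3, -1.9]
finger_gap: 0.0089
```

```bash
python3 - <<'E'
from h import *
s=r.get_state();print(s['position'],s['tool_rot'],s['force'],s['wrist_torque'],s['finger_gap'])
t,_=r.camera('top');u,_=r.camera('side')
cv2.imwrite('pics/top3.png',t);cv2.imwrite('pics/side3.png',u)
cv2.imwrite('pics/g4.png',np.hstack([cv2.resize(t[155:190,265:305],None,fx=10,fy=10,interpolation=2),cv2.resize(u[155:190,260:300],None,fx=10,fy=10)]))
z=s['position'][2]-.088
for P in ([.6301,-.1241,z+.005],[.6301,-.1241,z]):print(pix('top',P)[0])
print(blob(t,282,169,289,177,thr=20))
E
```

```text
[ 0.6283 -0.044   0.1824] [[ 0.9997  0.0251 -0.0009]
 [ 0.0251 -0.9997 -0.0001]
 [-0.0009  0.     -1.    ]] [-0.0893  0.2883 -1.9411] [ 0.026  -0.025   0.0141] 0.008923677968689451
[284.6912 171.438 ]
[284.5837 171.661 ]
[284.4108 171.9745]
```

View pics/g4.png

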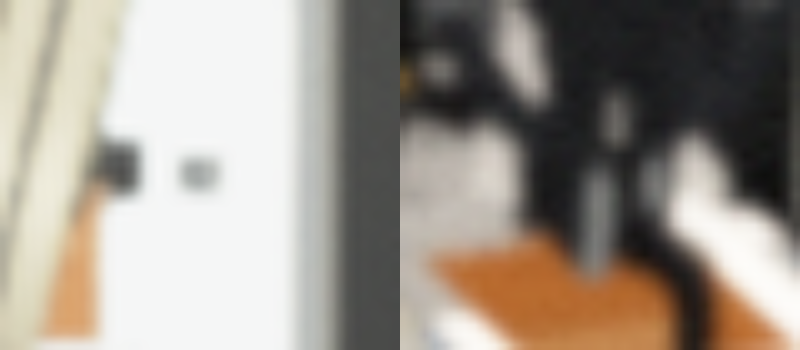

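{"op": "drive_tool", "data": {
  "deltas": [
    [0,0,3,0,0,0],
    [0,0,3,0,0,0],
    [0,0,2,0,0,0],
    [0,0,0,0,0,0]
  ]
}}

```text
time: 6.9
position: [0.6287, -0.0441, 0.1749]
tool_rot: [[1.0, 0.025, 0.001], [0.025, -1.0, 0.0], [0.001, -0.0, -1.0]]
force: [0.7, 0.3, -0.1]
finger_gap: 0.0092
```

{"op": "drive_tool", "data": {
  "deltas": [
    [0,0,2,0,0,0],
    [0,0,2,0,0,0],
    [0,0,0,0,0,0]
  ]
}}

```text
time: 7.2
position: [0.6293, -0.0445, 0.1717]
tool_rot: [[1.0, 0.024, 0.003], [0.024, -1.0, -0.0], [0.003, 0.0, -1.0]]
force: [1.5, -1.7, 4.7]
finger_gap: 0.0089
```

{"op": "drive_tool", "data": {
  "deltas": [
    [1,0.5,0,0,0,0],
    [0,0,0,0,0,0],
    [0,0,1,0,0,0],
    [0,0,1,0,0,0],
    [0,0,0,0,0,0]
  ]
}}

```text
time: 7.7
position: [0.6297, -0.0447, 0.1689]
tool_rot: [[1.0, 0.025, 0.001], [0.025, -1.0, -0.0], [0.001, 0.0, -1.0]]
force: [3.9, -1.4, -0.8]
finger_gap: 0.0092
```

```bash
python3 - <<'E'
from h import *
t,_=r.camera('top');u,_=r.camera('side')
s=r.get_state();print(s['position'],s['tool_rot'],s['force'],s['wrist_torque'],s['finger_gap'])
cv2.imwrite('pics/g5.png',np.hstack([cv2.resize(t[155:190,265:305],None,fx=10,fy=10,interpolation=2),cv2.resize(u[150:210,240:309],None,fx=6,fy=350/60,interpolation=2)]))
E
```

```text
[ 0.6297 -0.0446  0.1689] [[ 0.9997  0.0249  0.0005]
 [ 0.0249 -0.9997 -0.    ]
 [ 0.0005  0.     -1.    ]] [ 5.5467 -1.9855 -1.0866] [-0.2507 -1.0977 -0.2817] 0.009373034156632069
```

View pics/g5.png

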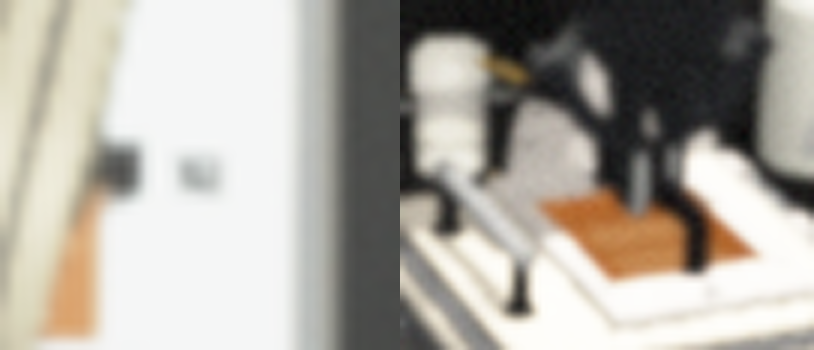

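{"op": "drive_tool", "data": {
  "deltas": [
    [0.7,0.3,0,0,0,0],
    [0,0,2,0,0,0],
    [0,0,2,0,0,0],
    [0,0,1,0,0,0],
    [0,0,0,0,0,0]
  ]
}}

```text
time: 8.3
position: [0.6299, -0.0447, 0.1642]
tool_rot: [[1.0, 0.025, -0.001], [0.025, -1.0, 0.001], [-0.001, -0.001, -1.0]]
force: [-2.0, 0.8, 6.6]
finger_gap: 0.0091
```

```bash
python3 - <<'E'
from h import *
s=r.get_state();print(s['position'],s['force'],s['wrist_torque'],s['finger_gap'])
E
```

```text
[ 0.6299 -0.0447  0.1642] [-1.9899  0.7997  6.6246] [ 0.0184  0.2264 -0.0828] 0.009086297801186286
```

{"op": "drive_tool", "data": {
  "deltas": [
    [0,0,1,0,0,0],
    [0,0,0.5,0,0,0],
    [0,0,0,0,0,0]
  ]
}}

```text
time: 8.6
position: [0.6299, -0.0447, 0.164]
tool_rot: [[1.0, 0.025, -0.001], [0.025, -1.0, 0.001], [-0.001, -0.001, -1.0]]
force: [-7.8, 0.9, 17.8]
finger_gap: 0.0091
```

{"op": "drive_tool", "data": {
  "deltas": [
    [0,0,0,0,0,0],
    [0,0,0,0,0,0],
    [0,0,0,0,0,0],
    [0,0,0,0,0,0],
    [0,0,0,0,0,0]
  ],
  "jaw": 0.7
}}

```text
time: 9.1
position: [0.6301, -0.0448, 0.1621]
tool_rot: [[1.0, 0.025, -0.001], [0.025, -1.0, 0.0], [-0.001, -0.0, -1.0]]
force: [0.5, 0.5, 0.4]
finger_gap: 0.0603
```

{"op": "drive_tool", "data": {
  "deltas": [
    [0,0,-10,0,0,0],
    [0,0,-30,0,0,0],
    [0,0,-40,0,0,0],
    [0,0,-20,0,0,0],
    [-40,0,0,0,0,0],
    [-40,0,0,0,0,0],
    [-15,0,0,0,0,0],
    [0,0,0,0,0,0]
  ]
}}

```text
time: 9.9
position: [0.5338, -0.0476, 0.2634]
tool_rot: [[1.0, 0.024, 0.001], [0.024, -1.0, 0.002], [0.001, -0.002, -1.0]]
force: [0.7, -0.1, -0.8]
finger_gap: 0.0596
```

```bash
python3 - <<'E'
from h import *
t,_=r.camera('top');u,dd=r.camera('side')
cv2.imwrite('pics/top4.png',t);cv2.imwrite('pics/side4.png',u);np.save('side4.npy',dd)
s=r.get_state();print(s['position'],s['tool_rot'],s['force'],s['wrist_torque'],s['finger_gap'])
cv2.imwrite('pics/g6.png',np.hstack([cv2.resize(t[130:230,195:310],None,fx=3.5,fy=3.5,interpolation=2),cv2.resize(u[135:235,225:340],None,fx=3.5,fy=3.5,interpolation=2)]))
E
```

```text
[ 0.5358 -0.0471  0.2633] [[ 0.9997  0.0253  0.0016]
 [ 0.0253 -0.9997  0.0008]
 [ 0.0016 -0.0007 -1.    ]] [ 1.0712 -0.3425 -0.1506] [-0.0532  0.0078  0.0691] 0.05953294946189191
```

View pics/g6.png

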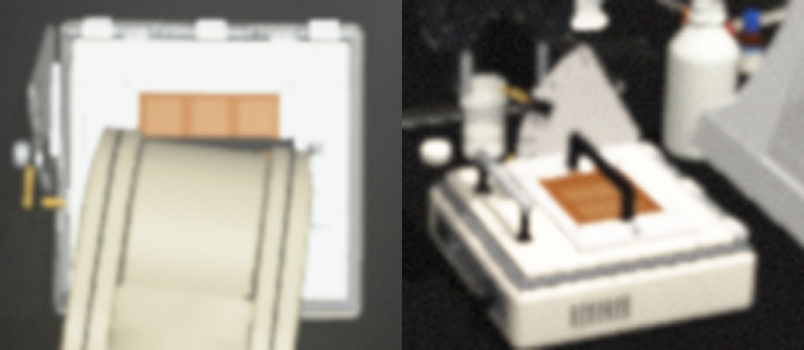

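Side view: the plate lies parallel on the cover with the pin showing in its near hole, and the cover is shut. I'll check plate height from depth before going on to the handle.

```bash
python3 - <<'E'
from h import *
d=np.load('side4.npy')
yaw=.0245;c,s=np.cos(yaw),np.sin(yaw);X=np.array([c,s,0]);Y=np.array([-s,c,0])
seat=np.array([.6300,-.0467,0])
for nm,x,y,z in [('pl fr',-.045,-.065,.081),('pl re',.045,-.065,.081),('pl fl',-.045,.075,.081),('pl rl',.045,.075,.081),('cov f',-.07,-.02,.076),('cov r',0.07,-.07,.076),('cov fr',-.07,-.09,.076)]:
    P=seat+x*X+y*Y;P[2]=z
    q=pix('side',P)[0].round().astype(int)
    pts=[proj('side',(q[0]+i,q[1]+j),d[q[1]+j,q[0]+i])[2] for i in(-1,0,1) for j in(-1,0,1)]
    print(nm,q,np.median(pts).round(4))
E
```

```text
pl fr [275 201] 0.0776
pl re [303 196] 0.0781
pl fl [258 182] 0.0779
pl rl [284 178] 0.0782
cov f [262 197] 0.0749
cov r [311 197] 0.0746
cov fr [271 207] 0.0735
```

{"op": "drive_tool", "data": {
  "deltas": [
    [1,1,30,0,0,0],
    [0,0,35,0,0,0],
    [0,0,20,0,0,0],
    [0,0,13,0,0,0],
    [0,0,0,0,0,0],
    [0,0,0,0,0,0]
  ]
}}

```text
time: 10.6
position: [0.5371, -0.0484, 0.1651]
tool_rot: [[1.0, 0.025, 0.001], [0.025, -1.0, -0.0], [0.001, 0.0, -1.0]]
force: [-0.2, -0.2, 0.2]
finger_gap: 0.0602
```

{"op": "drive_tool", "data": {
  "deltas": [
    [0,0,1,0,0,0],
    [0,0,0,0,0,0],
    [0,0,0,0,0,0],
    [0,0,0,0,0,0],
    [0,0,0,0,0,0],
    [0,0,0,0,0,0],
    [0,0,0,0,0,0],
    [0,0,0,0,0,0]
  ],
  "jaw": 0,
  "newtons": 80
}}

```text
time: 11.4
position: [0.5378, -0.0481, 0.1644]
tool_rot: [[1.0, 0.025, 0.004], [0.025, -1.0, 0.0], [0.004, 0.0, -1.0]]
force: [7.7, -0.3, -2.3]
finger_gap: 0.0094
```

```bash
python3 - <<'E'
from h import *
s=r.get_state();print(s['position'],s['force'],s['wrist_torque'],s['finger_gap'],s['joint_positions'])
# lift plan: tool rotates with cover about hinge
p=np.array(s['position']);R=np.array(s['tool_rot'])
yaw=.0248;X=np.array([np.cos(yaw),np.sin(yaw),0]);Y=np.array([-np.sin(yaw),np.cos(yaw),0])
h=np.array([.715,-.0446,.071])
for k in (1,.5):
  pp,RR=p.copy(),R.copy()
  g0=p+R[:,2]*.054
  dt=.04
  for i in range(12):
    t=dt*(i+1)
    g=h+Ro.from_rotvec(Y*t).apply(g0-h)
    R2=Ro.from_rotvec(Y*t*k).as_matrix()@R
    tp=g-R2[:,2]*.054
    print((RR.T@(tp-pp)*1000).round(2),Ro.from_matrix(RR.T@R2).as_rotvec().round(3)); pp,RR=tp,R2
  print(pp)
E
```

```text
[ 0.5378 -0.0481  0.1644] [ 7.6746 -0.3048 -2.3264] [-0.0612 -1.2543 -0.0773] 0.009381266123505042 [-0.5042  0.2987  0.5898  1.8781 -0.1941  1.0171  0.1923]
[ 3.91  0.   -7.  ] [ 0.   -0.04 -0.  ]
[ 3.91  0.   -7.  ] [ 0.   -0.04 -0.  ]
[ 3.91  0.   -7.  ] [ 0.   -0.04 -0.  ]
[ 3.91  0.   -7.  ] [ 0.   -0.04 -0.  ]
[ 3.91  0.   -7.  ] [ 0.   -0.04 -0.  ]
[ 3.91  0.   -7.  ] [ 0.   -0.04 -0.  ]
[ 3.91  0.   -7.  ] [ 0.   -0.04 -0.  ]
[ 3.91  0.   -7.  ] [ 0.   -0.04 -0.  ]
[ 3.91  0.   -7.  ] [ 0.   -0.04 -0.  ]
[ 3.91  0.   -7.  ] [ 0.   -0.04 -0.  ]
[ 3.91  0.   -7.  ] [ 0.   -0.04 -0.  ]
[ 3.91  0.   -7.  ] [ 0.   -0.04 -0.  ]
[ 0.6009 -0.0465  0.2356]
[ 2.83  0.   -7.03] [ 0.   -0.02 -0.  ]
[ 2.97  0.   -6.99] [ 0.   -0.02 -0.  ]
[ 3.11  0.   -6.95] [ 0.   -0.02 -0.  ]
[ 3.24  0.   -6.91] [ 0.   -0.02 -0.  ]
[ 3.38  0.   -6.87] [ 0.   -0.02 -0.  ]
[ 3.52  0.   -6.82] [ 0.   -0.02 -0.  ]
[ 3.66  0.   -6.77] [ 0.   -0.02 -0.  ]
[ 3.79  0.   -6.71] [ 0.   -0.02 -0.  ]
[ 3.92  0.   -6.66] [ 0.   -0.02 -0.  ]
[ 4.06  0.   -6.6 ] [ 0.   -0.02 -0.  ]
[ 4.19  0.   -6.54] [ 0.   -0.02 -0.  ]
[ 4.32  0.   -6.48] [ 0.   -0.02 -0.  ]
[ 0.5888 -0.0468  0.2401]
```

{"op": "drive_tool", "data": {
  "deltas": [
    [1,0,0,0,0,0],
    [2,0,-3.5,0,-0.02,0],
    [4,0,-7,0,-0.04,0],
    [4,0,-7,0,-0.04,0],
    [4,0,-7,0,-0.04,0],
    [4,0,-7,0,-0.04,0],
    [4,0,-7,0,-0.04,0],
    [2,0,-3.5,0,-0.02,0],
    [0,0,0,0,0,0],
    [0,0,0,0,0,0]
  ]
}}

```text
time: 12.4
position: [0.5644, -0.0476, 0.2016]
tool_rot: [[0.971, 0.025, -0.24], [0.024, -1.0, -0.006], [-0.24, 0.0, -0.971]]
force: [-3.4, -0.2, -6.2]
finger_gap: 0.0094
```

```bash
cat >> h.py <<'E'
def shot(n):
    t,_=r.camera('top');u,d=r.camera('side')
    cv2.imwrite(f'pics/top{n}.png',t);cv2.imwrite(f'pics/side{n}.png',u);np.save(f'side{n}.npy',d)
    s=r.get_state();print(s['time'],s['position'],s['force'],s['wrist_torque'],s['finger_gap'],np.array(s['joint_positions']))
    R=np.array(s['tool_rot']);g=np.array(s['position'])+R[:,2]*.054
    yaw=.0248;X=np.array([np.cos(yaw),np.sin(yaw),0]);h=np.array([.715,-.0446,.071])
    v=g-h;print('cover angle from tcp',np.arctan2(v[2],-v@X)-np.arctan2(.039,.178),'radius',np.hypot(v[2],v@X),'tilt',np.arcsin(-R[:,2]@X))
    cv2.imwrite(f'pics/z{n}.png',np.hstack([cv2.resize(t[160:200,190:230],None,fx=10,fy=10,interpolation=2),cv2.resize(u[145:195,235:285],None,fx=8,fy=8,interpolation=2)]))
    cv2.imwrite(f'pics/w{n}.png',np.hstack([cv2.resize(t[120:230,180:310],None,fx=3,fy=3,interpolation=2),cv2.resize(u[110:220,215:345],None,fx=3,fy=3,interpolation=2)]))
E
python3 -c "
from h import *
shot(5)"
```

```text
12.5 [ 0.5645 -0.0476  0.202 ] [-3.6486  0.4376 -6.3372] [-0.1493  0.2866 -0.084 ] 0.009642165532867855 [-0.4441  0.4701  0.5843  1.6036 -0.2221  1.3874  0.2121]
cover angle from tcp 0.23239211047256278 radius 0.18133078513638198 tilt 0.24133005935866192
```

View pics/z5.png

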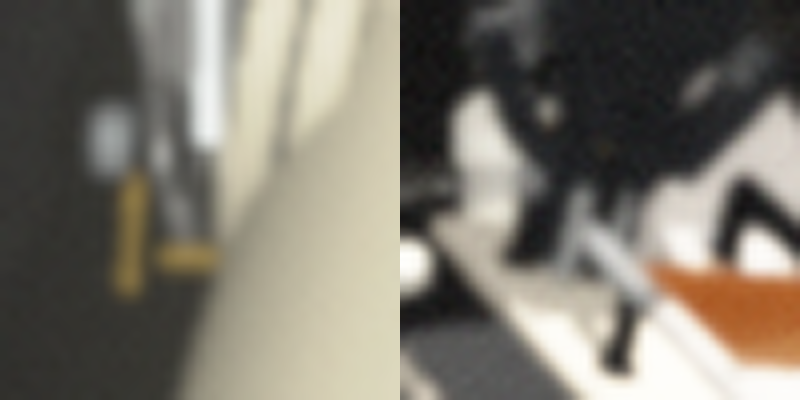

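View pics/w5.png

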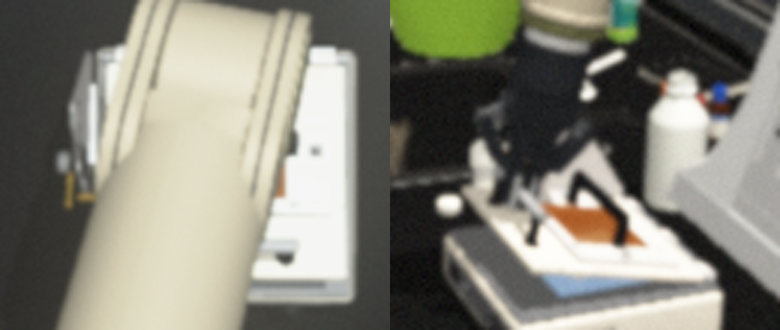

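```bash
python3 - <<'E'
from h import *
a=cv2.imread('pics/side0.png')
cv2.imwrite('pics/i0.png',cv2.resize(a[142:187,245:295],None,fx=16,fy=13.333 if 0 else 13,interpolation=cv2.INTER_CUBIC))
b=cv2.imread('pics/side4.png')
cv2.imwrite('pics/i4.png',np.vstack([cv2.resize(x[145:172,245:280],None,fx=20,fy=11*1,interpolation=cv2.INTER_CUBIC) for x in(a,b)]))
yaw=.0248;X=np.array([np.cos(yaw),np.sin(yaw),0]);Y=np.array([-np.sin(yaw),np.cos(yaw),0]);Z=np.array([0,0,1.])
h=np.array([.715,-.0446,.071])
def bx(x,y,z): return h+x*X+y*Y+z*Z  # rel hinge
for nm,P in dict(pinLtop=bx(-.085,.078,.018),pinLbase=bx(-.085,.078,.005),pinRtop=bx(-.085,-.078,.018),pinRbase=bx(-.085,-.078,.005),barL=bx(-.178,.06,.039),barR=bx(-.178,-.06,.039),postL=bx(-.178,.052,.005),postR=bx(-.178,-.052,.005),apex=bx(-.118*np.cos(1.116),.118,.106),covFR=bx(-.192,-.103,.005),covFL=bx(-.192,.103,.005),ptr118=bx(-.126,.118,0),ptr124=bx(-.126,.124,0)).items():
    q=pix('side',P)[0];print(nm,q,'ind',((q-[225,140]+.5)*8-.5).round(1),'top',pix('top',P)[0])
E
```

```text
pinLtop [270.7068 177.737 ] ind [369.2 305.4] top [224.0273 171.1627]
pinLbase [270.6229 181.3873] ind [368.5 334.6] top [224.4145 171.7368]
pinRtop [291.15   197.7126] ind [532.7 465.2] top [284.7098 171.1885]
pinRbase [290.9767 201.6163] ind [531.3 496.4] top [284.4345 171.7621]
barL [245.7053 177.973 ] ind [169.1 307.3] top [230.3153 207.0542]
barR [259.9298 193.6451] ind [282.9 432.7] top [278.1438 207.0694]
postL [246.6062 188.8285] ind [176.3 394.1] top [234.2509 207.5346]
postR [258.8013 202.8696] ind [273.9 506.5] top [274.5114 207.5473]
apex [275.8658 146.9299] ind [410.4  58.9] top [204.4801 153.0909]
covFR [260.8242 211.2077] ind [290.1 573.2] top [294.2813 212.9793]
covFL [237.0349 183.1461] ind [ 99.8 348.7] top [214.4603 212.9553]
ptr118 [254.4394 179.8596] ind [239.  322.4] top [209.0906 187.6092]
ptr124 [253.7853 179.1634] ind [233.8 316.8] top [206.7849 187.6083]
```

View pics/i0.png

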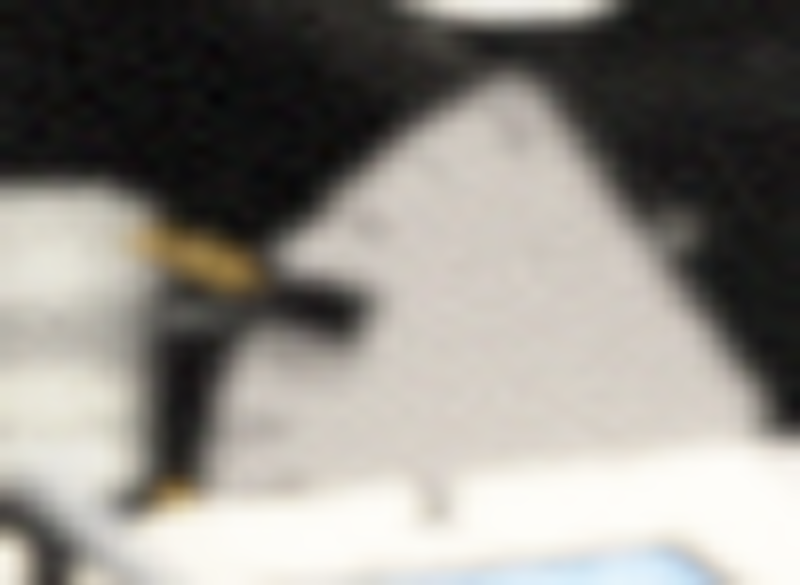

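```bash
cat > fit.py <<'E'
from h import *
from scipy.optimize import least_squares
yaw=.0248;X=np.array([np.cos(yaw),np.sin(yaw),0]);Y=np.array([-np.sin(yaw),np.cos(yaw),0]);Z=np.array([0,0,1.])
h=np.array([.715,-.0446,.071])
def bx(x,y,z): return h+x*X+y*Y+z*Z
def brass(f,x0,y0,x1,y1):
    im=cv2.GaussianBlur(cv2.imread(f),(0,0),.5).astype(float)[y0:y1,x0:x1]
    w=im[:,:,2]-im[:,:,0]-25;w[w<0]=0   # red minus blue
    yy,xx=np.mgrid[y0:y1,x0:x1]
    W=w.sum();c=np.array([(w*xx).sum(),(w*yy).sum()])/W
    d=np.stack([xx-c[0],yy-c[1]],-1);C=np.einsum('ij,ijk,ijl->kl',w,d,d)/W
    ev,V=np.linalg.eigh(C);return c,V[:,1],np.sqrt(ev*12)
if __name__=='__main__':
    off=dict(side=np.array([.7,.12]),top=np.array([0,0.]))
    sd=[brass(f'pics/side{i}.png',249,155,265,168) for i in(0,2,3,4)]
    for s in sd: print('side',s)
    tp=[brass(f'pics/top{i}.png',197,176,206,193) for i in(0,2,3,4,5)]
    for s in tp: print('top',s)
    cs=np.mean([sd[0][0],sd[3][0]],0);ct=np.mean([t[0] for t in tp],0)
    # unknown theta,y,Rc
    f=lambda p:np.r_[pix('side',bx(-p[2]*np.cos(p[0]),p[1],p[2]*np.sin(p[0])))[0]+off['side']-cs,pix('top',bx(-p[2]*np.cos(p[0]),p[1],p[2]*np.sin(p[0])))[0]+off['top']-ct]
    q=least_squares(f,[.5,.127,.13],x_scale=[.1,.01,.01]);print(q.x,q.fun)
    t,y,R=q.x
    for cam in('side','top'):
        a=pix(cam,bx(-(R-.01)*np.cos(t),y,(R-.01)*np.sin(t)))[0];b=pix(cam,bx(-(R+.01)*np.cos(t),y,(R+.01)*np.sin(t)))[0]
        print(cam,'pred dir',(b-a)/np.linalg.norm(b-a))
E
python3 fit.py
```

```text
side (array([256.8133, 161.3541]), array([-0.9172, -0.3984]), array([3.0289, 7.7261]))
side (array([256.8826, 161.4679]), array([-0.9193, -0.3936]), array([2.5899, 7.5801]))
side (array([256.9241, 161.4864]), array([-0.9202, -0.3915]), array([2.6532, 7.4249]))
side (array([256.8724, 161.3745]), array([-0.9153, -0.4027]), array([2.978 , 7.7722]))
top (array([202.7441, 182.8579]), array([-0.074 ,  0.9973]), array([ 2.5767, 10.8903]))
top (array([202.7422, 182.8554]), array([-0.0704,  0.9975]), array([ 2.4486, 11.1754]))
top (array([202.7338, 182.8276]), array([-0.0702,  0.9975]), array([ 2.4438, 11.0793]))
top (array([202.71  , 182.9439]), array([-0.0651,  0.9979]), array([ 2.8934, 11.0863]))
top (array([202.7982, 182.9301]), array([-0.0562,  0.9984]), array([ 2.7097, 11.0867]))
[0.4804 0.1267 0.1336] [-0.4005  0.0144  0.1063 -0.2835]
side pred dir [-0.9338 -0.3578]
top pred dir [-0.0783  0.9969]
```

```bash
python3 - <<'E'
from fit import *
c,d,e=brass('pics/top5.png',204,180,213,192);print('ptr now',c,d,e)
c0,d,e=brass('pics/top0.png',205,182,214,193);print('ptr shut',c0,d,e)
for t in(0,.2,.23,.26,.4,.44,.46,.48,.5,.52): print(t,pix('top',bx(-.126*np.cos(t),.119,.126*np.sin(t)))[0],'tongue side @.1336',pix('side',bx(-.1336*np.cos(t),.1267,.1336*np.sin(t)))[0]+[.7,.12], 'top',pix('top',bx(-.1336*np.cos(t),.1267,.1336*np.sin(t)))[0])
E
```

```text
ptr now [207.7509 184.8213] [-0.9177 -0.3973] [4.2609 8.3938]
ptr shut [209.6367 187.2776] [-0.9997 -0.0232] [2.7894 5.6349]
0 [208.7063 187.6091] tongue side @.1336 [252.0506 179.2965] top [205.7193 190.5204]
0.2 [207.6265 185.852 ] tongue side @.1336 [252.8336 171.8125] top [204.5048 188.7197]
0.23 [207.4649 185.4154] tongue side @.1336 [253.0814 170.6807] top [204.3228 188.2654]
0.26 [207.3038 184.9336] tongue side @.1336 [253.3629 169.5498] top [204.1413 187.7628]
0.4 [206.5646 182.0891] tongue side @.1336 [255.1156 164.3166] top [203.3073 184.7801]
0.44 [206.3587 181.0982] tongue side @.1336 [255.7464 162.8455] top [203.0748 183.7371]
0.46 [206.2569 180.5736] tongue side @.1336 [256.0828 162.1157] top [202.9598 183.1843]
0.48 [206.1559 180.0296] tongue side @.1336 [256.4332 161.3901] top [202.8457 182.6107]
0.5 [206.0559 179.4665] tongue side @.1336 [256.7973 160.6691] top [202.7326 182.0166]
0.52 [205.9567 178.8844] tongue side @.1336 [257.175 159.953] top [202.6205 181.4021]
```

{"op": "drive_tool", "data": {
  "deltas": [
    [2,0,-3.5,0,-0.02,0],
    [4,0,-7,0,-0.04,0],
    [4,0,-7,0,-0.04,0],
    [4,0,-7,0,-0.04,0],
    [4,0,-7,0,-0.04,0],
    [1,0,-2,0,-0.01,0],
    [0,0,0,0,0,0],
    [0,0,0,0,0,0]
  ]
}}

```text
time: 13.3
position: [0.5927, -0.047, 0.2289]
tool_rot: [[0.907, 0.024, -0.421], [0.022, -1.0, -0.01], [-0.421, -0.0, -0.907]]
force: [-12.9, -0.5, 0.1]
finger_gap: 0.0093
```

```bash
python3 -c "
from h import *
shot(6)"
```

```text
13.4 [ 0.5926 -0.047   0.2289] [-12.1012  -0.2538  -0.9998] [-0.0485  1.8481 -0.1072] 0.00921111028658212 [-0.377   0.6312  0.5724  1.357  -0.2433  1.675   0.2278]
cover angle from tcp 0.4281593836252997 radius 0.18142779496470168 tilt 0.4344640200270648
```

View pics/z6.png

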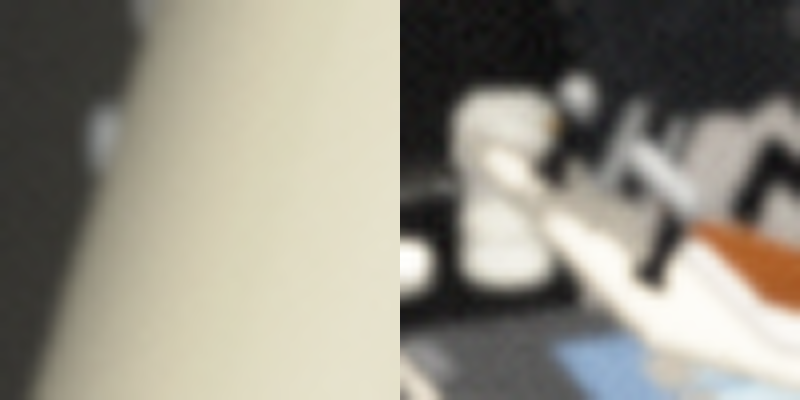

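View pics/w6.png

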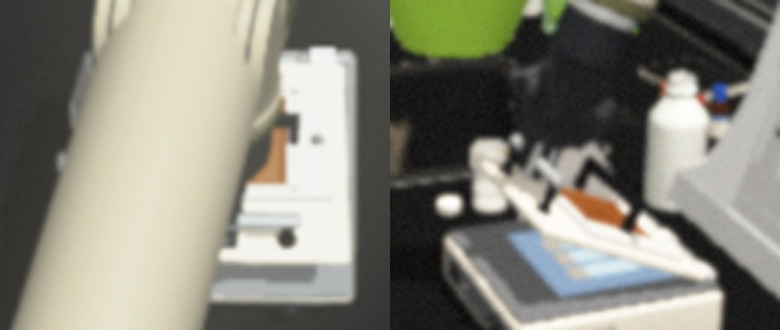

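```bash
cat > ang.py <<'E'
from fit import *
def tilt(n,t0):
    d=np.load(f'side{n}.npy');p=r.camera_params('side')
    ct,st=np.cos(t0),np.sin(t0)
    U=-ct*X+st*Z; N=st*X+ct*Z   # from hinge forward, normal
    # sample regions on plate/cover top: right strip of cover beyond plate and plate frame
    pts=[]
    for a,b,hh in [(a,b,.010) for a in np.arange(.04,.135,.004) for b in np.arange(-.085,-.052,.004)]+[(a,b,.005) for a in np.arange(.15,.165,.004) for b in np.arange(-.09,-.02,.004)]+[(a,b,.005) for a in np.arange(.015,.185,.004) for b in np.arange(-.1,-.094,.002)]:
        P=h+a*U+b*Y+hh*N;q=pix('side',P)[0]+[.7,.12];q=q.round().astype(int)
        z=d[q[1],q[0]]
        if z>0:
            Wp=proj('side',q-np.array([.7,.12]),z)-h; Wp=Wp-(hh)*N
            pts.append([-(Wp@X),Wp[2]])
    pts=np.array(pts);A=np.c_[pts[:,0],np.ones(len(pts))]
    k=np.ones(len(pts),bool)
    for _ in range(6):
        c=np.linalg.lstsq(A[k],pts[k,1],rcond=None)[0];res=pts[:,1]-A@c;k=abs(res)<max(2.5*np.median(abs(res)),.001)
    return np.arctan(c[0]),c[1],k.sum(),len(pts),res[k].std()
if __name__=='__main__':
    import sys
    for n,t in((4,0),(5,.233),(6,.43)): print(n,tilt(n,t))
    for n,t in((6,.43),):
        for g in(.40,.46): print(g,tilt(n,g))
    im=cv2.imread('pics/side6.png')[110:220,215:345];im=cv2.resize(im,None,fx=6,fy=5.4,interpolation=2)
    for t,col in((.43,(0,0,255)),(.46,(0,255,0))):
        ct,st=np.cos(t),np.sin(t);U=-ct*X+st*Z;N=st*X+ct*Z
        for L in ([(.192,-.103,.005),(.0,-.103,.005)],[(.192,-.103,.005),(.192,.103,.005)],[(.178,-.06,.039),(.178,.06,.039)],[(.141,-.091,.010),(.029,-.091,.010)],[(.141,-.091,.010),(.141,.091,.010)]):
            q=[((pix('side',h+a*U+b*Y+c*N)[0]+[.7,.12]-[215,110]+.5)*[6,5.4]-.5).astype(int) for a,b,c in L]
            cv2.line(im,tuple(q[0]),tuple(q[1]),col,1)
    cv2.imwrite('pics/ov6.png',im)
E
python3 ang.py
```

```text
4 (np.float64(-0.0005039845501887832), np.float64(-0.0022904765393436818), np.int64(386), 460, np.float64(0.0010274676679010092))
5 (np.float64(0.22669692562041888), np.float64(-0.002143554965845334), np.int64(419), 457, np.float64(0.0010759523623695064))
6 (np.float64(0.4191483828283051), np.float64(-0.0018564280543842716), np.int64(377), 460, np.float64(0.0007345483463124819))Traceback (most recent call last):
  File "ang.py", line 23, in <module>
    for g in(.40,.46): print(g,tilt(n,g))
                               ~~~~^^^^^
  File "ang.py", line 12, in tilt
    Wp=proj('side',q-np.array([.7,.12]),z)-h; Wp=Wp-(hh)*N
       ~~~~^^^^^^^^^^^^^^^^^^^^^^^^^^^^^^^
  File "h.py", line 4, in proj
    p=r.camera_params(cam);R=np.array(p['orientation']);o=np.array(p['origin'])
ValueError: time passes only in moves, steps and waits
```

{"op": "drive_tool", "data": {
  "deltas": [
    [1,0,-3,0,-0.018,0],
    [2,0,-4,0,-0.022,0],
    [2,0,-3,0,-0.016,0],
    [0,0,0,0,0,0],
    [0,0,0,0,0,0]
  ]
}}

```text
time: 13.9
position: [0.6018, -0.0469, 0.2358]
tool_rot: [[0.882, 0.024, -0.47], [0.022, -1.0, -0.012], [-0.471, 0.0, -0.882]]
force: [-11.2, -0.8, -0.7]
finger_gap: 0.0091
```

```bash
sed -i 's/r\.camera_params(cam)/CP[cam]/' h.py; sed -i "2a CP={c:r.camera_params(c) for c in('side','top')}" h.py; sed -i "s/p=r.camera_params('side')//; s/(6,.43))/(6,.43),(7,.485))/; s/for n,t in((6,.43),):/for n,t in((7,.485),):/; s/(.40,.46)/(.45,.51)/; s/side6.png/side7.png/; s/((.43,(0,0,255)),(.46,(0,255,0)))/((.47,(0,0,255)),(.50,(0,255,0)))/; s/ov6/ov7/" ang.py; grep -n "side7\|CP" ang.py h.py; python3 -c "
from h import *
shot(7)"; python3 ang.py
```

```text
ang.py:24:    im=cv2.imread('pics/side7.png')[110:220,215:345];im=cv2.resize(im,None,fx=6,fy=5.4,interpolation=2)
h.py:3:CP={c:r.camera_params(c) for c in('side','top')}
h.py:5:    p=CP[cam];R=np.array(p['orientation']);o=np.array(p['origin'])
h.py:9:    p=CP[cam];R=np.array(p['orientation']);o=np.array(p['origin'])
14.0 [ 0.6018 -0.0469  0.2358] [-10.3783  -1.1048  -1.024 ] [-0.1809  1.4559 -0.0479] 0.009479405647835889 [-0.3551  0.681   0.5681  1.2804 -0.2486  1.7575  0.2312]
cover angle from tcp 0.4859781746185684 radius 0.18152551049990864 tilt 0.4896018341952957
4 (np.float64(-0.0005039845501887832), np.float64(-0.0022904765393436818), np.int64(386), 460, np.float64(0.0010274676679010092))
5 (np.float64(0.22669692562041888), np.float64(-0.002143554965845334), np.int64(419), 457, np.float64(0.0010759523623695064))
6 (np.float64(0.4191483828283051), np.float64(-0.0018564280543842716), np.int64(377), 460, np.float64(0.0007345483463124819))
7 (np.float64(0.4795982556237047), np.float64(-0.0020885575984631462), np.int64(378), 460, np.float64(0.0007649787441603824))
0.45 (np.float64(0.47624255339662713), np.float64(-0.0019194152022828123), np.int64(380), 460, np.float64(0.0006243518208402986))
0.51 (np.float64(0.489945545162815), np.float64(-0.0019347141247610664), np.int64(433), 457, np.float64(0.0020880378505460364))
```

View pics/ov7.png

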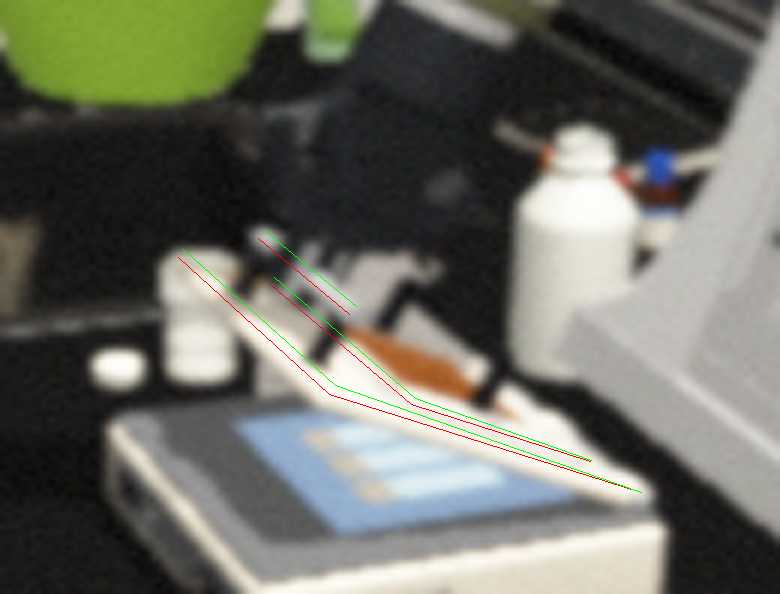

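View pics/z7.png

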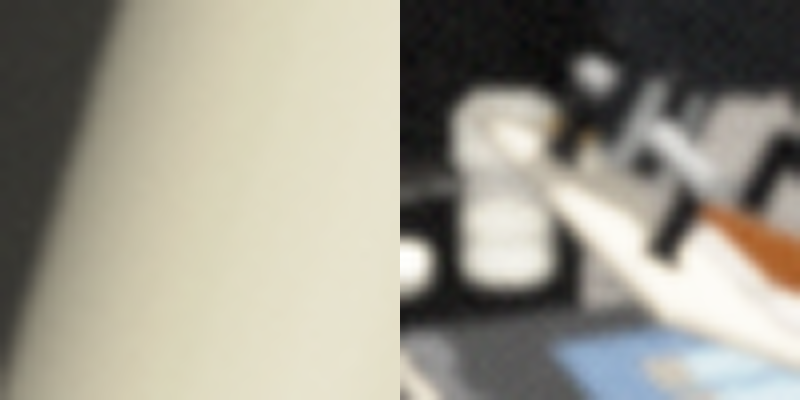

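```bash
python3 - <<'E'
from fit import *
I=[cv2.resize(cv2.imread(f'pics/side{i}.png')[150:172,246:270],None,fx=16,fy=16,interpolation=cv2.INTER_CUBIC) for i in(4,7)]
cv2.imwrite('pics/c7.png',np.hstack(I))
for t in(.44,.46,.48,.5):
    for y in(.118,.121,.124): print(t,y,((pix('side',bx(-.126*np.cos(t),y,.126*np.sin(t)))[0]+[.7,.12]-[246,150]+.5)*16-.5).round(0),end=' ')
    print()
E
```

```text
0.44 0.118 [210. 239.] 0.44 0.121 [205. 233.] 0.44 0.124 [199. 228.] 
0.46 0.118 [215. 227.] 0.46 0.121 [210. 222.] 0.46 0.124 [205. 217.] 
0.48 0.118 [221. 217.] 0.48 0.121 [215. 211.] 0.48 0.124 [210. 206.] 
0.5 0.118 [226. 206.] 0.5 0.121 [221. 200.] 0.5 0.124 [215. 195.]
```

View pics/c7.png

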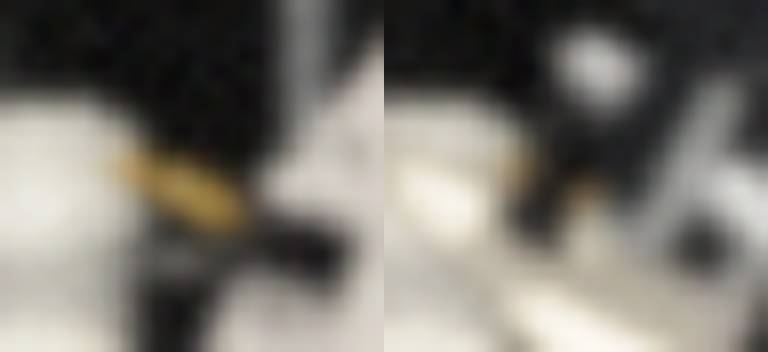

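```bash
python3 - <<'E'
from fit import *
for cam,n,box in(('side',0,(251,157,263,166)),('side',4,(251,157,263,166)),('top',0,(199,177,206,190))):
    im=cv2.imread(f'pics/{cam}{n}.png').astype(float);d=np.load(f'{cam}{n}.npy')
    o=np.array([.7,.12]) if cam=='side' else 0
    L=[]
    for v in range(box[1],box[3]):
        for u in range(box[0],box[2]):
            if im[v,u,2]-im[v,u,0]>60:
                P=proj(cam,np.array([u,v])-o,d[v,u])-h
                R=np.hypot(P@X,P[2]);
                L.append([np.arctan2(P[2]+.002*(cam=='side'),-P@X),P@Y,R])
    L=np.array(L);k=(abs(L[:,1]-.127)<.012);print(cam,n,len(L),k.sum(),np.median(L[k],0),L[k].std(0))
E
```

```text
side 0 13 10 [0.4949 0.1241 0.1315] [0.0105 0.0032 0.0055]
side 4 16 11 [0.4894 0.126  0.1314] [0.0133 0.0035 0.0078]
top 0 18 12 [0.4938 0.1263 0.1394] [0.0119 0.0009 0.0091]
```

{"op": "drive_tool", "data": {
  "deltas": [
    [0,0,0,0,0,0],
    [0,0,0,0,0,0],
    [0,0,0,0,0,0],
    [0,0,0,0,0,0],
    [0,0,0,0,0,0]
  ]
}}

```text
time: 14.5
position: [0.6018, -0.0469, 0.2358]
tool_rot: [[0.882, 0.024, -0.47], [0.021, -1.0, -0.011], [-0.47, -0.0, -0.883]]
force: [-10.7, -0.8, -2.1]
finger_gap: 0.0093
```

```bash
python3 -c "
from h import *
shot(8)
from ang import tilt
print(tilt(8,.485))"
```

```text
14.6 [ 0.6018 -0.0469  0.2358] [-11.1083  -1.0087  -1.047 ] [-0.1812  1.4748 -0.0385] 0.009377310430916547 [-0.3552  0.681   0.5681  1.2805 -0.2486  1.7573  0.2312]
cover angle from tcp 0.4859680397685172 radius 0.18150482118581976 tilt 0.48943622431804845
(np.float64(0.47881119472256367), np.float64(-0.002097967380772221), np.int64(382), 460, np.float64(0.0006983739591146763))
```

View pics/w8.png

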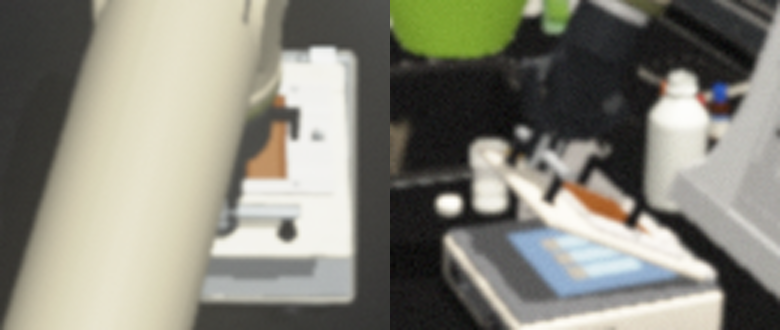

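The view is steady: the cover is held, the filter is seated on it, the lamp is still lit, and the jar hasn't moved. I'm handing in.

```bash
python3 -c "
from cell import r
print(r.job_done())"
```

```text
the job is handed in; nothing more can be done
None
```

The filter plate is on both pins and I let go of it with the cover still shut. The cover is now lifted to the index, and the gripper is still holding the handle at 80 N. The job took 14.6 s in all.

- **Filter:** it met a hard stop at the expected height. After release, depth readings put its top 3–4 mm above the cover and even across all four corners, which fits a 5 mm plate lying flush.
- **Index angle:** about 0.48 rad, from the side picture and top and side depth readings taken before lifting. The uncertainty is about 0.01 rad.
- **Cover angle:** 0.486 rad from the arm's own position and 0.479 rad from a plane fitted to the depth image. The two differ by 0.007 rad. It had not moved after a further half second.
- **Not confirmed directly:** the arm and handle hid most of the brass pin and tongue at the end, so I could not see them level. That rests on the angles above.
- **Remaining force:** about 11 N still presses on the wrist. Part of it is the spring and weight; the rest is because I grip the handle about 1 mm off its natural arc.
- **Bystanders:** the jar looked unmoved and the lamp was lit in the last pictures. I did not check the two cups again, but the arm's path did not go near them.

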